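Turn the spice carousel to the square tin

ROBOT

A 6-joint arm with a two-finger parallel gripper is mounted at the origin on a cart in front of the work surface, level with it; the furniture and walls round the work are solid. World frame = base frame: x ahead of the robot, y to its left, z up, the work surface at z = 0. Lengths are in m, angles in degrees, forces in N, time in s.
With the tool pointing down it reaches from about 0.4 to 0.825 m from the base axis. Payload 7 kg.
Tool frame: the origin (TCP) lies between the finger pads; the fingertips stand 19 mm ahead of it and the grasp point (between the pads) is the TCP (r.finger_overhang is the distance from the TCP to the fingertips, in m); z points along the fingers, y is the direction in which the jaws open and shut (so a half turn about z gives the same grasp; the last joint's range is limited). The gripper opens to 88 mm and grips with 3 to 60 N. Pads are 19 mm wide; open, the fingers measure 130 mm over their backs; the gripper's body (78 mm by 193 mm) begins 47 mm behind the grasp point.
Start: joints at [89.846, 20.546, 0.682, 0, -70.136, -16.507], TCP at [0.194, 0.647, 0.246] pointing down, gripper open.
Joint ranges: [-176.03, 176.03], [-82.01, 121.73], [-58.28, 71.71], [-173.87, 95.51], [-174.79, -0.11], [-173.66, 173.66]. Speed limits (degrees/s): [136.94, 136.94, 172.46, 180, 180, 180].

INTERFACE

Orientations are given as [roll, pitch, yaw] about the fixed x, y, z axes, in that order (R = Rz(yaw) Ry(pitch) Rx(roll)).
In Python, from plant import r, optics gives the robot as it stands. The module is installed in compiled form; this text tells all that it offers.
- The arm moves only by the tool step_arm, never from a script. Its argument "increments" is a list of rows, each an object of numbers: "tx", "ty", "tz": the shift along the world's x, y, z in mm; "ax", "ay", "az": the turn, a rotation vector about the world's x, y, z in degrees; "claw": the gripper command: -1 is shut, 1 is fully open, values between are in proportion. In form: [{"tx": .., "ty": .., "tz": .., "ax": .., "ay": .., "az": .., "claw": ..}, ...]. A call has 1 to 12 rows; each row shifts and turns the commanded pose from where the row before left it; what a row does not reach is not made up. A row lasts 1/10 s, in which the tool goes at most 50 mm and 8.59 degrees, less where a joint would pass 70% of its speed; a pose out of reach is approached as far as the arm can. A call with a gripper value outside its range is refused whole. The fingers move at their own pace and stop on an object; "newtons" is the grip in N (left out, the last holds). Time passes only in rows, so rows that do not move let the fingers close. It gives the time, the measured TCP pose, the force and the opening at its end, in the units of the state.
- r.get_state(): the state, without advancing time (a new reading comes with each control period).
- optics.capture(name): name is "side" or "top" or "wrist"; returns a dict with "image" (420x560x3 uint8, blue, green, red), "depth" (420x560 float32, m along the optical axis (not along the pixel's ray), 0 where there is no reading), "fx", "fy", "cx", "cy" (pixels), "R" (3x3) and "t" (3): a world point X has camera coordinates R X + t. Camera axes: x right, y down, z forward; pixel columns grow to the right and rows downward; lengths in m; the calibration is good to about 2 mm. A picture is of the moment at which its call begins.
- r.close_job(): hands the job in, once; it reports no verdict.
The state is a dict: "time_s": time; "joints": joint angles; "qd": joint speeds; "joint_torque": joint torques, N m; "tcp_pos": TCP position; "eef_rot": TCP orientation; "contact_force": force on the tool from outside, world axes, zero at the start; "moment": the same for the moment, N m; "gripper_width": finger opening in m.
Only numpy, scipy, OpenCV 4.12 (cv2) and the standard library are available. Lean on these libraries where they do the work, as an engineer would, in place of code of your own. Each camera call takes 0.05 s, during which the arm holds its last target. There are 200 camera calls.

TASK

Turn the spice carousel by gently pushing the studs on its rim with the fingers, until the square tin stands at the front, in line with the arrow on the fixed foot. Do not grip the carousel or spin it fast, do not touch, lift or upset the things standing on it, and leave the bowl and the cutlery beside it where they are. At the end the tray is at rest and the hand clear.

Things in the scene. Friction and masses are not known exactly. Their poses are not given: they have to be found in the camera images.
- carousel: Fixed steel foot of the spice carousel: disc of 184 mm diameter, 15 mm high, with a flat tongue (24 mm wide, 6 mm high) ending in an arrow head 8 mm high whose tip lies 178 mm from the axis. It does not move, but its place and heading vary. Origin on the turning axis at the worktop; z up; its own -x axis is the FRONT, the way the arrow points.
- tray (a joint): Turning angle of the round wooden tray on the foot, in rad, positive counter-clockwise seen from above; turns freely both ways without stops in reach, has rubbing friction (about 0.12 N m, so about 1 N at the rim) and stays where it is left. At 0, stud k lies at 45 + 90 k degrees from the carousel's +x, counter-clockwise. The tray is 230 mm across, underside 18 mm, floor 28 mm, lip top 36 mm above the worktop. The things on it ride along by friction.
- stud0 (a point): Top centre of finger stud 0 of the tray: one of four equal upright wooden studs (14 to 16 mm diameter), 132 mm from the axis, 90 degrees apart, each on a 24 mm wide tab (18 to 28 mm above the worktop) that sticks out of the rim to 144 mm. The stud rises from 28 to 59 mm above the worktop; push it sideways, along the rim.
- stud1 (a point): Top centre of finger stud 1 of the tray: one of four equal upright wooden studs (14 to 16 mm diameter), 132 mm from the axis, 90 degrees apart, each on a 24 mm wide tab (18 to 28 mm above the worktop) that sticks out of the rim to 144 mm. The stud rises from 28 to 59 mm above the worktop; push it sideways, along the rim.
- stud2 (a point): Top centre of finger stud 2 of the tray: one of four equal upright wooden studs (14 to 16 mm diameter), 132 mm from the axis, 90 degrees apart, each on a 24 mm wide tab (18 to 28 mm above the worktop) that sticks out of the rim to 144 mm. The stud rises from 28 to 59 mm above the worktop; push it sideways, along the rim.
- stud3 (a point): Top centre of finger stud 3 of the tray: one of four equal upright wooden studs (14 to 16 mm diameter), 132 mm from the axis, 90 degrees apart, each on a 24 mm wide tab (18 to 28 mm above the worktop) that sticks out of the rim to 144 mm. The stud rises from 28 to 59 mm above the worktop; push it sideways, along the rim.
- square_tin: The black square hinged tin, 50x54x21 mm, loose on the tray floor about 58 mm from the axis; the only thing there with a square outline. This is the one to bring to the front. Origin at the centre of its underside, z up; its own yaw does not matter.
- round_tin: Round lidded tin, 62 mm diameter, 25 mm high, loose on the tray about 58 mm from the axis. Origin at the centre of its underside.
- dial_timer: Round kitchen timer, 60 mm diameter, 25 mm high, loose on the tray about 58 mm from the axis. Origin at the centre of its underside.
- jar: Small round jar with a steel cap, 38 mm diameter, 50 mm high, loose on the tray, at the front at the start. Origin at the centre of its underside.
- bowl: Round bowl, 150 mm diameter, 61 mm high, loose on the front strip of the worktop on the left. Bystander. Origin at the centre of its underside.
- cake_fork: Cake fork, 145x20x11 mm, loose, lying on the front strip on the right. Bystander.
- teaspoon: Teaspoon, 137x27x12 mm, loose, lying behind the carousel. Bystander.
Mind the look-alikes: they are no part of the job. What is shaped like the jar but pink is not meant.

How it is judged:
By the outcome, as a careful person would: the job done as asked, in the order asked, and still so for the second after the job is handed in, with the robot touching nothing.
It also fails if it takes over 64 s, if anything falls off the work surface, if the arm or the gripper's body presses on something with over 40 N, if the wrist force passes 120 N, or if a joint passes its speed limit or range.

## Working session

There is one attempt and no reset: what is moved stays moved. The work goes in short steps, Python scripts to look and compute and a tool call to move; the robot and the scene stay as the last step left them, time stands still between calls to the robot, and variables do not carry over. Pictures are saved under pics/ and viewed, about 8 in all and at most 12, crops included, and the job is handed in when it is done.

Besides the shell and the picture viewer there is one more tool, called after ">>>" in YAML: its name, and indented under it one key for each argument. step_arm: Moves the arm, as the interface text tells. Its arguments: {"type":"object","properties":{"increments":{"type":"array","items":{"type":"object","properties":{"tx":{"type":"number"},"ty":{"type":"number"},"tz":{"type":"number"},"ax":{"type":"number"},"ay":{"type":"number"},"az":{"type":"number"},"claw":{"type":"number"}}}},"newtons":{"type":"number"}},"required":["increments"]}

```bash
mkdir -p pics; cat > h.py <<'E'
import numpy as np, cv2, pickle
from plant import r, optics
def cap(n,f):
    c=optics.capture(n); cv2.imwrite(f'pics/{f}.png',c['image']); pickle.dump(c,open(f'pics/{f}.pkl','wb')); return c
def ray(c,u,v,z):
    d=c['R'].T@np.array([(u-c['cx'])/c['fx'],(v-c['cy'])/c['fy'],1]); o=-c['R'].T@c['t']
    return o+d*(z-o[2])/d[2]
def cloud(c):
    v,u=np.mgrid[:420,:560]; D=c['depth']
    P=np.stack([(u-c['cx'])/c['fx']*D,(v-c['cy'])/c['fy']*D,D],-1)
    return (P-c['t'])@c['R']
def proj(c,X):
    p=c['R']@np.array(X)+c['t']; return p[0]/p[2]*c['fx']+c['cx'],p[1]/p[2]*c['fy']+c['cy']
E
python3 - <<'E'
from h import *
a=cap('top','top0'); b=cap('side','side0')
for c in(a,b): print(-c['R'].T@c['t'],c['R'].round(2).tolist(),c['fx'])
print(r.get_state())
E
```

```text
[ 0.35489439 -0.04094842  1.09335368] [[-0.05, -1.0, 0.0], [-0.98, 0.05, -0.21], [0.21, -0.01, -0.98]] 447.9774883701963
[ 0.2460981  -0.84293166  0.62578919] [[0.93, -0.38, -0.01], [-0.22, -0.51, -0.83], [0.31, 0.77, -0.56]] 432.8993319817854
{'time_s': 0.1, 'joints': array([ 8.98456679e+01,  2.05880866e+01,  6.39634474e-01, -1.68087301e-02,
       -7.01350462e+01, -1.65065808e+01]), 'qd': array([ 0.06059213, -0.14692916,  0.19405337,  0.08465358,  0.02805579,
       -0.09003817]), 'joint_torque': array([-2.35984517e-03, -5.84164023e+01,  2.93752956e+01,  7.01557964e+00,
        1.02195988e-02, -5.52056918e-05]), 'tcp_pos': array([0.19344243, 0.64627367, 0.24471538]), 'eef_rot': array([ 1.79915453e+02, -8.57518291e-03, -1.66666298e+01]), 'contact_force': array([-0.09261821,  0.0471529 ,  0.25901538]), 'moment': array([-0.00225318,  0.05541572, -0.01135422]), 'gripper_width': 0.08760060546100405}
```

View pics/top0.png

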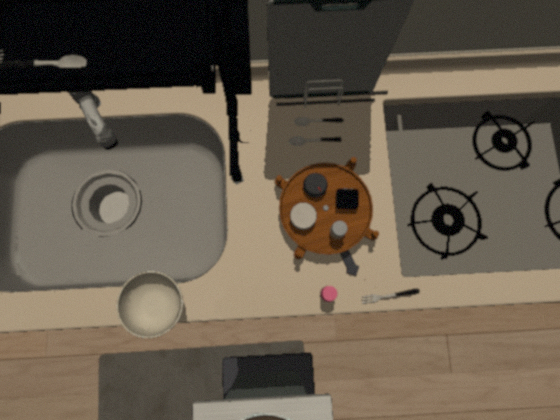

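View pics/side0.png

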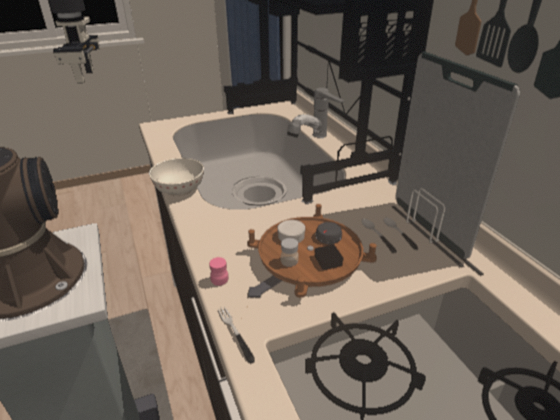

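The top view shows the carousel axis at about (326,208) with its arrow tip at (352,272). The studs are at about (281,182), (352,162), (375,235) and (299,253). Things that could be taken for the square tin:
- Black square at (347,201): the square tin.
- Dark round at (315,184): the dial timer.
- White round at (303,216): the round tin.
- Steel-capped jar at (339,229).
- Pink jar at (329,294), which is the decoy.

I choose (347,201), the only one with a square outline, and check it in a close crop.

```bash
python3 - <<'E'
from h import *
c=pickle.load(open('pics/top0.pkl','rb')); im=c['image']; P=cloud(c)
# tray colour mask
hsv=cv2.cvtColor(im,cv2.COLOR_BGR2HSV)
m=((hsv[...,0]<16)&(hsv[...,1]>130)&(hsv[...,2]>40)).astype(np.uint8)
m[:140]=0;m[290:]=0;m[:,:260]=0;m[:,400:]=0
# studs: points by height
Z=P[...,2]; roi=np.zeros_like(m);roi[150:275,265:390]=1
hi=((Z>.047)&(Z<.075)&(roi>0)).astype(np.uint8)
n,l,s,ce=cv2.connectedComponentsWithStats(hi)
for i in range(1,n):
    q=P[l==i]; print(ce[i].round(1),s[i][4],q.mean(0).round(4),q[:,2].max().round(3))
for nm,(u,v),z in [('tip',(352,272),.008),('center',(326,208),.028),('tin',(347,201),.049),('timer',(315,184),.053),('rtin',(303,216),.053),('jar',(339,229),.078),('pink',(329,294),.05),('fork',(362,299),.01),('fork2',(418,291),.01),('bowl',(150,303),.06)]:
    print(nm,ray(c,u,v,z).round(4),P[v,u].round(4))
print('heights grid'); 
for v in range(60,300,20): print(v,[round(float(Z[v,u]),2) for u in range(200,460,20)])
k=cv2.resize(im[145:305,255:435],None,fx=4,fy=4,interpolation=cv2.INTER_CUBIC)
cv2.imwrite('pics/crop0.png',cv2.convertScaleAbs(k,alpha=1.6))
E
```

```text
[352.9 159.8] 33 [ 0.6931 -0.2482  0.0558] 0.06
[315.2 183.2] 388 [ 0.6406 -0.153   0.0511] 0.057
[278.6 177.8] 35 [ 0.6575 -0.0654  0.0557] 0.061
[346.  198.3] 222 [ 0.6    -0.2244  0.0486] 0.054
[355. 189.] 1 [ 0.6221 -0.2484  0.0471] 0.047
[355.8 191.8] 16 [ 0.6147 -0.2492  0.049 ] 0.051
[302.7 215.2] 530 [ 0.5637 -0.1177  0.0513] 0.057
[338.5 221.8] 4 [ 0.5391 -0.1977  0.0743] 0.075
[344.  223.3] 3 [ 0.5347 -0.2101  0.0743] 0.075
[332. 224.] 1 [ 0.5387 -0.1855  0.051 ] 0.051
[334. 224.] 1 [ 0.5344 -0.1869  0.0741] 0.074
[335.  225.7] 3 [ 0.5305 -0.189   0.0736] 0.075
[341. 224.] 1 [ 0.5334 -0.203   0.0749] 0.075
[335.3 232.9] 52 [ 0.5156 -0.1902  0.0605] 0.075
[342.2 227.5] 4 [ 0.5252 -0.2054  0.0737] 0.075
[337.5 228. ] 2 [ 0.5245 -0.1942  0.0746] 0.075
[345.5 229. ] 2 [ 0.5213 -0.2125  0.074 ] 0.075
[335. 230.] 1 [ 0.5204 -0.1882  0.0734] 0.073
[337. 230.] 1 [ 0.5199 -0.1926  0.0749] 0.075
[375.1 233.1] 34 [ 0.5108 -0.284   0.0559] 0.061
[344. 232.] 1 [ 0.5144 -0.2084  0.0747] 0.075
[298.5 252.5] 31 [ 0.4747 -0.1017  0.057 ] 0.061
tip [ 0.4266 -0.2302  0.008 ] [ 0.4268 -0.2308 
[... 843 characters left out ...]
 -0.34, -0.34]
140 [-0.14, -0.01, 0.06, -0.0, -0.0, -0.0, 0.01, 0.0, -0.0, -0.0, -0.24, -0.24, -0.23]
160 [-0.18, -0.15, 0.0, -0.0, -0.0, -0.0, -0.0, 0.0, -0.0, 0.0, -0.24, -0.24, -0.24]
180 [-0.18, -0.16, 0.02, 0.0, 0.06, 0.02, 0.05, 0.03, 0.04, -0.0, -0.24, -0.24, -0.24]
200 [-0.18, -0.17, -0.0, -0.0, 0.04, 0.02, 0.03, 0.05, 0.02, -0.0, -0.23, 0.01, 0.05]
220 [-0.18, -0.17, -0.0, -0.0, -0.0, 0.06, 0.03, 0.03, 0.02, -0.01, -0.24, -0.24, 0.03]
240 [-0.17, -0.17, 0.0, 0.0, -0.0, 0.03, 0.03, 0.03, -0.0, -0.0, -0.24, 0.02, -0.24]
260 [-0.18, -0.0, -0.0, -0.0, -0.0, -0.0, -0.0, -0.0, -0.0, -0.0, -0.24, -0.24, -0.24]
280 [-0.0, -0.0, -0.0, -0.0, -0.0, 0.0, -0.0, -0.0, -0.0, -0.0, -0.0, -0.0, 0.0]
```

View pics/crop0.png

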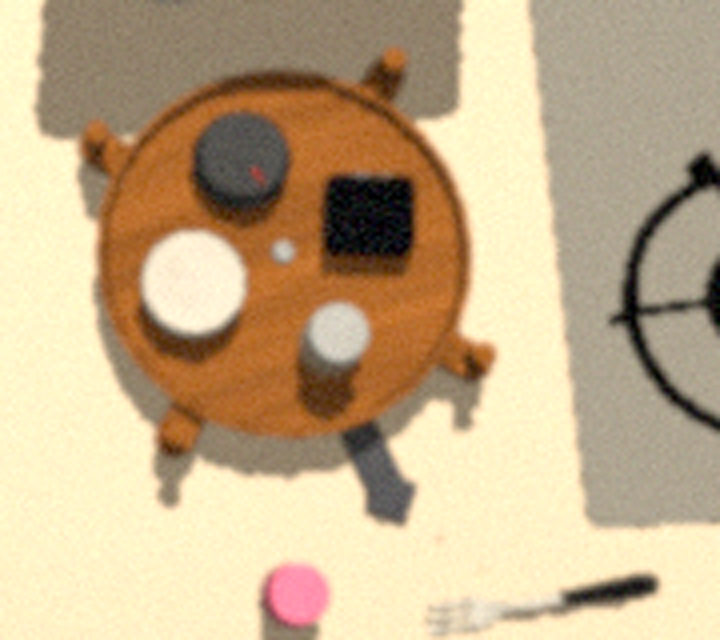

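```bash
cat >> h.py <<'E'
C=np.array([.5841,-.1749])
def ang(p): d=np.array(p[:2])-C; return np.degrees(np.arctan2(d[1],d[0]))%360, np.hypot(*d)
def dark(c,box,thr):
    u0,v0,u1,v1=box; g=c['image'].max(2); m=np.zeros(g.shape,np.uint8); m[v0:v1,u0:u1]=g[v0:v1,u0:u1]<thr; 
    n,l,s,ce=cv2.connectedComponentsWithStats(m); return (l==1+np.argmax(s[1:,4])).astype(np.uint8)
E
python3 - <<'E'
from h import *
c=pickle.load(open('pics/top0.pkl','rb')); g=c['image'].max(2)
print(g[190:212:3,333:363:3]); print(g[246:280:2,336:366:2])
# tongue: dark pixels outside tray, rays onto z=.006
m=dark(c,(338,247,364,280),100); v,u=np.nonzero(m)
Q=np.array([ray(c,a,b,.007)[:2] for a,b in zip(u,v)]); d=Q-C; R=np.hypot(*d.T)
for lo in(.12,.13,.14,.15,.16,.17):
    k=(R>=lo)&(R<lo+.01)
    if k.any(): print(lo,k.sum(),ang(Q[k].mean(0)))
print('tongue all',ang(Q.mean(0)),R.max())
m=dark(c,(332,186,362,214),35); cs,_=cv2.findContours(m,0,2); rc=cv2.minAreaRect(cs[0]); print(rc)
p=ray(c,*rc[0],.049); print('tin',p,ang(p))
for a in[(.6931,-.2482),(.6575,-.0654),(.5108,-.284),(.4747,-.1017)]: print('stud',ang(a))
E
```

```text
[[112  80  21  15  29  22  34  15  52 107]
 [107  49  18   5  15   5  15  15  28 110]
 [101  42   6   4  17  12  14  10  30 113]
 [106  40  19  11  11  13  11  15  20 114]
 [108  29   0  20  25  13  17  12  25 119]
 [105  39  15   7   3  21  16  21  31 116]
 [114  58  30  29  24  30  21  12  65 110]
 [124  71  59  59  61  57  51  59  94 108]]
[[ 59  58  63  99 121 117 107 102 101  95  89  88 110 162 166]
 [ 62  76  87 109 113 110 108 100  95  90  87 105 145 172 174]
 [ 96 104 108 108  99  77  67  87  91  89 101 154 169 168 173]
 [105 107  87  60  42  34  37  79  90  97 146 175 172 169 174]
 [ 89  87  61  34  29  35  35  61 120 154 169 170 169 172 171]
 [ 89  95  76  43  33  36  49  65 140 172 173 172 172 174 171]
 [ 87  92  91  59  45  56  66  58 106 168 173 173 171 169 173]
 [ 93  90  96 100  55  55  64  62  73 145 173 170 171 171 173]
 [117 124 151 157  85  61  61  63  57 109 167 174 171 170 172]
 [170 167 173 172 123  61  57  57  62  73 132 165 171 170 171]
 [172 173 172 172 160  82  58  63  60  64  69 107 168 173 169]
 [171 172 172 173 170 112  58  56  57  54  61 109 170 171 171]
[... 578 characters left out ...]
np.float64(0.15523593292425086))
0.16 46 (np.float64(200.23990824654706), np.float64(0.16450479319522274))
0.17 12 (np.float64(200.11252385032182), np.float64(0.1725811818041245))
tongue all (np.float64(201.17532496723493), np.float64(0.13768030231469827)) 0.17629750495954644
((346.5, 199.0), (18.0, 21.0), 90.0)
tin [ 0.59798945 -0.22540839  0.049     ] (np.float64(285.3758721447962), np.float64(0.05238333679028777))
stud (np.float64(326.0800731052584), np.float64(0.1313540635077576))
stud (np.float64(56.16527691052355), np.float64(0.13182492177126448))
stud (np.float64(236.10439880158003), np.float64(0.13143705717947274))
stud (np.float64(146.21335308042995), np.float64(0.1316305435679728))
```

>>> step_arm:
  increments:
    - {"tx": 34, "ty": -36, "claw": -1}
    - {"tx": 34, "ty": -36, "az": -8, "claw": -1}
    - {"tx": 34, "ty": -36, "az": -8, "claw": -1}
    - {"tx": 34, "ty": -36, "az": -8, "claw": -1}
    - {"tx": 34, "ty": -36, "az": -8, "claw": -1}
    - {"tx": 34, "ty": -36, "az": -8, "claw": -1}
    - {"tx": 8, "ty": -48, "az": -8, "claw": -1}
    - {"tx": 8, "ty": -48, "az": -8, "claw": -1}
    - {"tx": 8, "ty": -48, "az": -8, "claw": -1}
    - {"tx": 8, "ty": -48, "az": -8, "claw": -1}
    - {"ty": -48, "az": -8, "claw": -1}
    - {"ty": -48, "az": -8, "claw": -1}
  newtons: 5

```text
$.increments[0]: bad value
```

>>> step_arm:
  increments:
    - {"tx": 34, "ty": -36, "tz": 0, "ax": 0, "ay": 0, "az": -8, "claw": -1}
    - {"tx": 34, "ty": -36, "tz": 0, "ax": 0, "ay": 0, "az": -8, "claw": -1}
    - {"tx": 34, "ty": -36, "tz": 0, "ax": 0, "ay": 0, "az": -8, "claw": -1}
    - {"tx": 34, "ty": -36, "tz": 0, "ax": 0, "ay": 0, "az": -8, "claw": -1}
    - {"tx": 34, "ty": -36, "tz": 0, "ax": 0, "ay": 0, "az": -8, "claw": -1}
    - {"tx": 34, "ty": -36, "tz": 0, "ax": 0, "ay": 0, "az": -8, "claw": -1}
    - {"tx": 8, "ty": -48, "tz": 0, "ax": 0, "ay": 0, "az": -8, "claw": -1}
    - {"tx": 8, "ty": -48, "tz": 0, "ax": 0, "ay": 0, "az": -8, "claw": -1}
    - {"tx": 8, "ty": -48, "tz": 0, "ax": 0, "ay": 0, "az": -8, "claw": -1}
    - {"tx": 8, "ty": -48, "tz": 0, "ax": 0, "ay": 0, "az": -8, "claw": -1}
    - {"tx": 0, "ty": -48, "tz": 0, "ax": 0, "ay": 0, "az": -8, "claw": -1}
    - {"tx": 0, "ty": -48, "tz": 0, "ax": 0, "ay": 0, "az": -8, "claw": -1}
  newtons: 5

```text
time_s: 1.3
tcp_pos: [0.4291, 0.1406, 0.2454]
eef_rot: [180.0, -0.0, -113.0]
contact_force: [1.8, 0.1, -0.3]
gripper_width: 0.0011
```

>>> step_arm:
  increments:
    - {"tx": 5, "ty": -44, "tz": 0, "ax": 0, "ay": 0, "az": 0, "claw": -1}
    - {"tx": 5, "ty": -44, "tz": 0, "ax": 0, "ay": 0, "az": 0, "claw": -1}
    - {"tx": 5, "ty": -44, "tz": 0, "ax": 0, "ay": 0, "az": 0, "claw": -1}
    - {"tx": 5, "ty": -44, "tz": 0, "ax": 0, "ay": 0, "az": 0, "claw": -1}
    - {"tx": 4, "ty": -44, "tz": 0, "ax": 0, "ay": 0, "az": 0, "claw": -1}
    - {"tx": 4, "ty": -44, "tz": 0, "ax": 0, "ay": 0, "az": 0, "claw": -1}
    - {"tx": 0, "ty": 0, "tz": -40, "ax": 0, "ay": 0, "az": 0, "claw": -1}
    - {"tx": 0, "ty": 0, "tz": -40, "ax": 0, "ay": 0, "az": 0, "claw": -1}
    - {"tx": 0, "ty": 0, "tz": -35, "ax": 0, "ay": 0, "az": 0, "claw": -1}
    - {"tx": 0, "ty": 0, "tz": 0, "ax": 0, "ay": 0, "az": 0, "claw": -1}

```text
time_s: 2.3
tcp_pos: [0.454, -0.1218, 0.1265]
eef_rot: [179.5, -0.2, -112.8]
contact_force: [0.2, 1.1, -0.1]
gripper_width: 0.0001
```

```bash
python3 - <<'E'
from h import *
c=cap('side','side1'); s=r.get_state(); p=s['tcp_pos']; print(p,s['joints'].round(1),ang(p))
cv2.imwrite('pics/side1c.png',cv2.resize(c['image'][110:310,170:420],None,fx=3,fy=3))
E
```

```text
[ 0.45596192 -0.12171157  0.12918324] [  9.    8.1 -33.2  -0.  -49.  -31.7] (np.float64(157.45730403659442), np.float64(0.13873852062818942))
```

View pics/side1c.png

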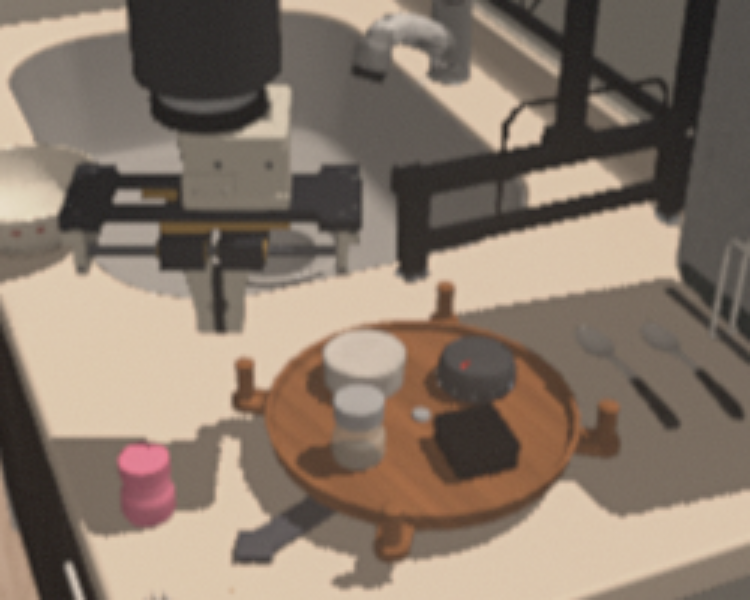

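The square tin is confirmed, and the hand is at 0.129 m height. The black rack post by the sink at crop (410,260) would be close to the gripper body if I pushed the left stud. The right-front stud, at 236°, needs to go about 85° clockwise to 151°, and that sweep crosses only the open front, so I'll use it.

>>> step_arm:
  increments:
    - {"tx": 0, "ty": 0, "tz": 45, "ax": 0, "ay": 0, "az": 0, "claw": -1}
    - {"tx": 7, "ty": -16.4, "tz": 15, "ax": 0, "ay": 0, "az": 8.2, "claw": -1}
    - {"tx": 7, "ty": -16.4, "tz": 0, "ax": 0, "ay": 0, "az": 8.2, "claw": -1}
    - {"tx": 7, "ty": -16.4, "tz": 0, "ax": 0, "ay": 0, "az": 8.2, "claw": -1}
    - {"tx": 7, "ty": -16.4, "tz": 0, "ax": 0, "ay": 0, "az": 8.2, "claw": -1}
    - {"tx": 7, "ty": -16.4, "tz": 0, "ax": 0, "ay": 0, "az": 8.2, "claw": -1}
    - {"tx": 7, "ty": -16.4, "tz": 0, "ax": 0, "ay": 0, "az": 8.2, "claw": -1}
    - {"tx": 7, "ty": -16.4, "tz": 0, "ax": 0, "ay": 0, "az": 8.2, "claw": -1}
    - {"tx": 7, "ty": -16.4, "tz": 0, "ax": 0, "ay": 0, "az": 8.2, "claw": -1}
    - {"tx": 7, "ty": -16.4, "tz": 0, "ax": 0, "ay": 0, "az": 8.2, "claw": -1}
    - {"tx": 7, "ty": -16.4, "tz": 0, "ax": 0, "ay": 0, "az": 8.2, "claw": -1}
    - {"tx": 7, "ty": -16.4, "tz": 0, "ax": 0, "ay": 0, "az": 8.2, "claw": -1}

```text
time_s: 3.55
tcp_pos: [0.5358, -0.3026, 0.1937]
eef_rot: [180.0, -0.2, -22.1]
contact_force: [0.5, -1.1, -0.8]
gripper_width: 0.0006
```

```bash
python3 - <<'E'
from h import *
s=r.get_state(); p=s['tcp_pos']; print(p,s['joints'].round(1),s['eef_rot'],ang(p))
E
```

```text
[ 0.53580435 -0.3026168   0.1936531 ] [-11.3  17.  -11.5   0.  -61.3  79.2] [179.99765787  -0.18577806 -22.07554142] (np.float64(249.2860682226138), np.float64(0.1365432162206357))
```

>>> step_arm:
  increments:
    - {"tx": 0, "ty": 0, "tz": -30, "ax": 0, "ay": 0, "az": 0, "claw": -1}
    - {"tx": 0, "ty": 0, "tz": -30, "ax": 0, "ay": 0, "az": 0, "claw": -1}
    - {"tx": 0, "ty": 0, "tz": -30, "ax": 0, "ay": 0, "az": 0, "claw": -1}
    - {"tx": 0, "ty": 0, "tz": -25, "ax": 0, "ay": 0, "az": 0, "claw": -1}
    - {"tx": 0, "ty": 0, "tz": -15, "ax": 0, "ay": 0, "az": 0, "claw": -1}
    - {"tx": 0, "ty": 0, "tz": 0, "ax": 0, "ay": 0, "az": 0, "claw": -1}
    - {"tx": 0, "ty": 0, "tz": 0, "ax": 0, "ay": 0, "az": 0, "claw": -1}

```text
time_s: 4.25
tcp_pos: [0.5359, -0.302, 0.0626]
eef_rot: [180.0, -0.1, -22.4]
contact_force: [0.2, 0.1, 0.7]
gripper_width: 0.0004
```

```bash
python3 - <<'E'
from h import *
s=r.get_state(); p=s['tcp_pos']; print(p,s['eef_rot'],ang(p)); f0=ang(p)[0]
f=np.radians(f0-1.5*np.arange(0,61)); X=C+.136*np.c_[np.cos(f),np.sin(f)]; X[0]=p[:2]
d=np.diff(X,axis=0)*1000
for i,q in enumerate(d): print(i,round(f0-1.5*(i+1),1),q.round(1))
E
```

```text
[ 0.53587557 -0.30201473  0.06259238] [ 1.79992664e+02 -1.20382275e-01 -2.24117261e+01] (np.float64(249.22439773484263), np.float64(0.1359549576700495))
0 247.7 [-3.3  1.3]
1 246.2 [-3.3  1.4]
2 244.7 [-3.2  1.5]
3 243.2 [-3.2  1.6]
4 241.7 [-3.2  1.6]
5 240.2 [-3.1  1.7]
6 238.7 [-3.1  1.8]
7 237.2 [-3.   1.9]
8 235.7 [-3.  2.]
9 234.2 [-2.9  2. ]
10 232.7 [-2.9  2.1]
11 231.2 [-2.8  2.2]
12 229.7 [-2.7  2.3]
13 228.2 [-2.7  2.3]
14 226.7 [-2.6  2.4]
15 225.2 [-2.6  2.5]
16 223.7 [-2.5  2.5]
17 222.2 [-2.4  2.6]
18 220.7 [-2.4  2.7]
19 219.2 [-2.3  2.7]
20 217.7 [-2.2  2.8]
21 216.2 [-2.1  2.8]
22 214.7 [-2.1  2.9]
23 213.2 [-2.  3.]
24 211.7 [-1.9  3. ]
25 210.2 [-1.8  3.1]
26 208.7 [-1.8  3.1]
27 207.2 [-1.7  3.1]
28 205.7 [-1.6  3.2]
29 204.2 [-1.5  3.2]
30 202.7 [-1.4  3.3]
31 201.2 [-1.3  3.3]
32 199.7 [-1.2  3.3]
33 198.2 [-1.2  3.4]
34 196.7 [-1.1  3.4]
35 195.2 [-1.   3.4]
36 193.7 [-0.9  3.4]
37 192.2 [-0.8  3.5]
38 190.7 [-0.7  3.5]
39 189.2 [-0.6  3.5]
40 187.7 [-0.5  3.5]
41 186.2 [-0.4  3.5]
42 184.7 [-0.3  3.5]
43 183.2 [-0.2  3.6]
44 181.7 [-0.2  3.6]
45 180.2 [-0.1  3.6]
46 178.7 [0.  3.6]
47 177.2 [0.1 3.6]
48 175.7 [0.2 3.6]
49 174.2 [0.3 3.5]
50 172.7 [0.4 3.5]
51 171.2 [0.5 3.5]
52 169.7 [0.6 3.5]
53 168.2 [0.7 3.5]
54 166.7 [0.8 3.5]
55 165.2 [0.9 3.5]
56 163.7 [1.  3.4]
57 162.2 [1.  3.4]
58 160.7 [1.1 3.4]
59 159.2 [1.2 3.3]
```

>>> step_arm:
  increments:
    - {"tx": -3.3, "ty": 1.3, "tz": 0, "ax": 0, "ay": 0, "az": -1.5, "claw": -1}
    - {"tx": -3.3, "ty": 1.4, "tz": 0, "ax": 0, "ay": 0, "az": -1.5, "claw": -1}
    - {"tx": -3.2, "ty": 1.5, "tz": 0, "ax": 0, "ay": 0, "az": -1.5, "claw": -1}
    - {"tx": -3.2, "ty": 1.6, "tz": 0, "ax": 0, "ay": 0, "az": -1.5, "claw": -1}
    - {"tx": -3.2, "ty": 1.6, "tz": 0, "ax": 0, "ay": 0, "az": -1.5, "claw": -1}
    - {"tx": -3.1, "ty": 1.7, "tz": 0, "ax": 0, "ay": 0, "az": -1.5, "claw": -1}
    - {"tx": -3.1, "ty": 1.8, "tz": 0, "ax": 0, "ay": 0, "az": -1.5, "claw": -1}
    - {"tx": -3.0, "ty": 1.9, "tz": 0, "ax": 0, "ay": 0, "az": -1.5, "claw": -1}
    - {"tx": -3.0, "ty": 2.0, "tz": 0, "ax": 0, "ay": 0, "az": -1.5, "claw": -1}
    - {"tx": -2.9, "ty": 2.0, "tz": 0, "ax": 0, "ay": 0, "az": -1.5, "claw": -1}
    - {"tx": -2.9, "ty": 2.1, "tz": 0, "ax": 0, "ay": 0, "az": -1.5, "claw": -1}
    - {"tx": -2.8, "ty": 2.2, "tz": 0, "ax": 0, "ay": 0, "az": -1.5, "claw": -1}

```text
time_s: 5.45
tcp_pos: [0.4973, -0.2805, 0.0605]
eef_rot: [180.0, 0.0, -40.6]
contact_force: [1.0, -0.7, -0.5]
gripper_width: 0.0003
```

```bash
python3 - <<'E'
from h import *
s=r.get_state(); p=s['tcp_pos']; print(p,s['eef_rot'],ang(p),s['contact_force'],s['moment'])
c=cap('side','side2'); cv2.imwrite('pics/side2c.png',cv2.resize(c['image'][110:310,170:420],None,fx=3,fy=3))
E
```

```text
[ 0.49730171 -0.28049671  0.06051883] [ 1.79999545e+02  2.13134019e-03 -4.05882217e+01] (np.float64(230.58050782193806), np.float64(0.13669165545151538)) [ 0.97411781 -0.69719073 -0.48600003] [ 0.01649302 -0.47904862 -0.04695112]
```

View pics/side2c.png

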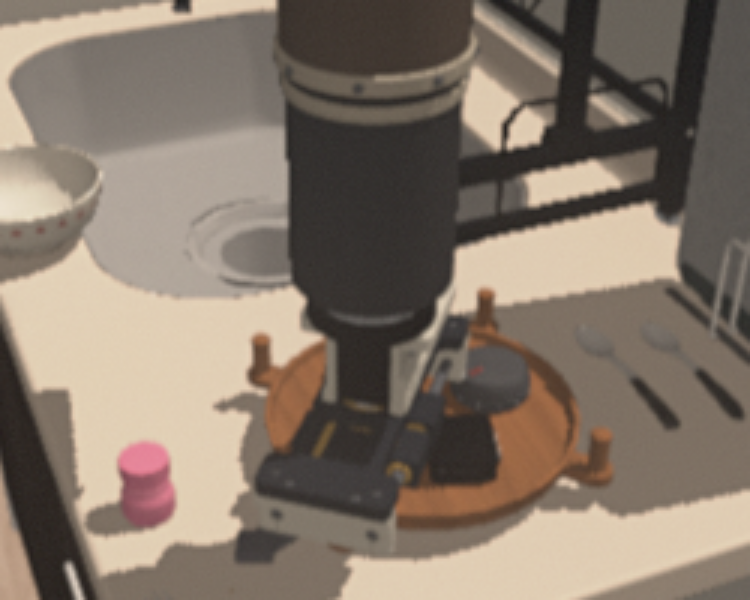

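The tray is turning clockwise: the left stud went from (245,385) to (260,360), and the far stud and the tin moved with it. The hand clears everything and the force is about 1 N, so I continue the arc.

>>> step_arm:
  increments:
    - {"tx": -2.7, "ty": 2.3, "tz": 0, "ax": 0, "ay": 0, "az": -1.5, "claw": -1}
    - {"tx": -2.7, "ty": 2.3, "tz": 0, "ax": 0, "ay": 0, "az": -1.5, "claw": -1}
    - {"tx": -2.6, "ty": 2.4, "tz": 0, "ax": 0, "ay": 0, "az": -1.5, "claw": -1}
    - {"tx": -2.6, "ty": 2.5, "tz": 0, "ax": 0, "ay": 0, "az": -1.5, "claw": -1}
    - {"tx": -2.5, "ty": 2.5, "tz": 0, "ax": 0, "ay": 0, "az": -1.5, "claw": -1}
    - {"tx": -2.4, "ty": 2.6, "tz": 0, "ax": 0, "ay": 0, "az": -1.5, "claw": -1}
    - {"tx": -2.4, "ty": 2.7, "tz": 0, "ax": 0, "ay": 0, "az": -1.5, "claw": -1}
    - {"tx": -2.3, "ty": 2.7, "tz": 0, "ax": 0, "ay": 0, "az": -1.5, "claw": -1}
    - {"tx": -2.2, "ty": 2.8, "tz": 0, "ax": 0, "ay": 0, "az": -1.5, "claw": -1}
    - {"tx": -2.1, "ty": 2.8, "tz": 0, "ax": 0, "ay": 0, "az": -1.5, "claw": -1}
    - {"tx": -2.1, "ty": 2.9, "tz": 0, "ax": 0, "ay": 0, "az": -1.5, "claw": -1}
    - {"tx": -2.0, "ty": 3.0, "tz": 0, "ax": 0, "ay": 0, "az": -1.5, "claw": -1}

```text
time_s: 6.7
tcp_pos: [0.4688, -0.249, 0.0606]
eef_rot: [-180.0, -0.0, -58.6]
contact_force: [1.0, -0.4, 0.1]
gripper_width: 0.0006
```

>>> step_arm:
  increments:
    - {"tx": -1.9, "ty": 3.0, "tz": 0, "ax": 0, "ay": 0, "az": -1.5, "claw": -1}
    - {"tx": -1.8, "ty": 3.1, "tz": 0, "ax": 0, "ay": 0, "az": -1.5, "claw": -1}
    - {"tx": -1.8, "ty": 3.1, "tz": 0, "ax": 0, "ay": 0, "az": -1.5, "claw": -1}
    - {"tx": -1.7, "ty": 3.1, "tz": 0, "ax": 0, "ay": 0, "az": -1.5, "claw": -1}
    - {"tx": -1.6, "ty": 3.2, "tz": 0, "ax": 0, "ay": 0, "az": -1.5, "claw": -1}
    - {"tx": -1.5, "ty": 3.2, "tz": 0, "ax": 0, "ay": 0, "az": -1.5, "claw": -1}
    - {"tx": -1.4, "ty": 3.3, "tz": 0, "ax": 0, "ay": 0, "az": -1.5, "claw": -1}
    - {"tx": -1.3, "ty": 3.3, "tz": 0, "ax": 0, "ay": 0, "az": -1.5, "claw": -1}
    - {"tx": -1.2, "ty": 3.3, "tz": 0, "ax": 0, "ay": 0, "az": -1.5, "claw": -1}
    - {"tx": -1.2, "ty": 3.4, "tz": 0, "ax": 0, "ay": 0, "az": -1.5, "claw": -1}
    - {"tx": -1.1, "ty": 3.4, "tz": 0, "ax": 0, "ay": 0, "az": -1.5, "claw": -1}
    - {"tx": -1.0, "ty": 3.4, "tz": 0, "ax": 0, "ay": 0, "az": -1.5, "claw": -1}

```text
time_s: 7.9
tcp_pos: [0.4513, -0.2102, 0.0607]
eef_rot: [-180.0, -0.0, -76.6]
contact_force: [1.5, -1.1, 0.3]
gripper_width: 0.0002
```

```bash
python3 - <<'E'
from h import *
s=r.get_state(); p=s['tcp_pos']; print(p,s['eef_rot'],ang(p),s['contact_force'])
E
```

```text
[ 0.45129963 -0.21019997  0.06065656] [-1.79993241e+02 -8.22148148e-03 -7.65839543e+01] (np.float64(194.88570656062123), np.float64(0.1374118895101965)) [ 1.49661857 -1.08274165  0.2583549 ]
```

>>> step_arm:
  increments:
    - {"tx": -0.9, "ty": 3.4, "tz": 0, "ax": 0, "ay": 0, "az": -1.5, "claw": -1}
    - {"tx": -0.8, "ty": 3.5, "tz": 0, "ax": 0, "ay": 0, "az": -1.5, "claw": -1}
    - {"tx": -0.6, "ty": 3.5, "tz": 0, "ax": 0, "ay": 0, "az": -1.5, "claw": -1}
    - {"tx": -0.5, "ty": 3.5, "tz": 0, "ax": 0, "ay": 0, "az": -1.5, "claw": -1}
    - {"tx": -0.4, "ty": 3.5, "tz": 0, "ax": 0, "ay": 0, "az": -1.5, "claw": -1}
    - {"tx": -0.3, "ty": 3.5, "tz": 0, "ax": 0, "ay": 0, "az": -1.5, "claw": -1}
    - {"tx": -0.2, "ty": 3.5, "tz": 0, "ax": 0, "ay": 0, "az": -1.5, "claw": -1}
    - {"tx": -0.1, "ty": 3.6, "tz": 0, "ax": 0, "ay": 0, "az": -1.5, "claw": -1}
    - {"tx": 0, "ty": 3.6, "tz": 0, "ax": 0, "ay": 0, "az": -1.5, "claw": -1}
    - {"tx": 0.1, "ty": 3.6, "tz": 0, "ax": 0, "ay": 0, "az": -1.5, "claw": -1}
    - {"tx": 0.2, "ty": 3.6, "tz": 0, "ax": 0, "ay": 0, "az": -1.5, "claw": -1}
    - {"tx": 0.3, "ty": 3.6, "tz": 0, "ax": 0, "ay": 0, "az": -1.5, "claw": -1}

```text
time_s: 9.1
tcp_pos: [0.4474, -0.1679, 0.0605]
eef_rot: [179.9, -0.0, -94.6]
contact_force: [-0.6, -1.2, -0.1]
gripper_width: 0.0006
```

>>> step_arm:
  increments:
    - {"tx": 0.4, "ty": 3.5, "tz": 0, "ax": 0, "ay": 0, "az": -1.5, "claw": -1}
    - {"tx": 0.5, "ty": 3.5, "tz": 0, "ax": 0, "ay": 0, "az": -1.5, "claw": -1}
    - {"tx": 0.6, "ty": 3.5, "tz": 0, "ax": 0, "ay": 0, "az": -1.5, "claw": -1}
    - {"tx": 0.7, "ty": 3.5, "tz": 0, "ax": 0, "ay": 0, "az": -1.5, "claw": -1}
    - {"tx": 0.8, "ty": 3.5, "tz": 0, "ax": 0, "ay": 0, "az": -1.5, "claw": -1}
    - {"tx": 0.9, "ty": 3.5, "tz": 0, "ax": 0, "ay": 0, "az": -1.5, "claw": -1}
    - {"tx": 0.9, "ty": 3.4, "tz": 0, "ax": 0, "ay": 0, "az": -1.5, "claw": -1}
    - {"tx": 0.6, "ty": 2.0, "tz": 0, "ax": 0, "ay": 0, "az": -1, "claw": -1}
    - {"tx": 0.3, "ty": 1.0, "tz": 0, "ax": 0, "ay": 0, "az": -0.5, "claw": -1}
    - {"tx": 0, "ty": 0, "tz": 0, "ax": 0, "ay": 0, "az": 0, "claw": -1}

```text
time_s: 10.1
tcp_pos: [0.4538, -0.1405, 0.0606]
eef_rot: [180.0, -0.0, -106.5]
contact_force: [-0.1, -1.3, -0.1]
gripper_width: 0.0004
```

```bash
python3 - <<'E'
from h import *
s=r.get_state(); p=s['tcp_pos']; print(p,s['eef_rot'],ang(p),s['contact_force'])
c=cap('top','top1'); cv2.imwrite('pics/top1c.png',cv2.convertScaleAbs(cv2.resize(c['image'][145:305,255:435],None,fx=4,fy=4),alpha=1.6))
E
```

```text
[ 0.45378724 -0.14049729  0.06055338] [ 1.79991505e+02 -2.13664696e-03 -1.06468122e+02] (np.float64(165.21126276383856), np.float64(0.13477745405681824)) [-0.06634352 -1.31732002 -0.07994734]
```

View pics/top1c.png

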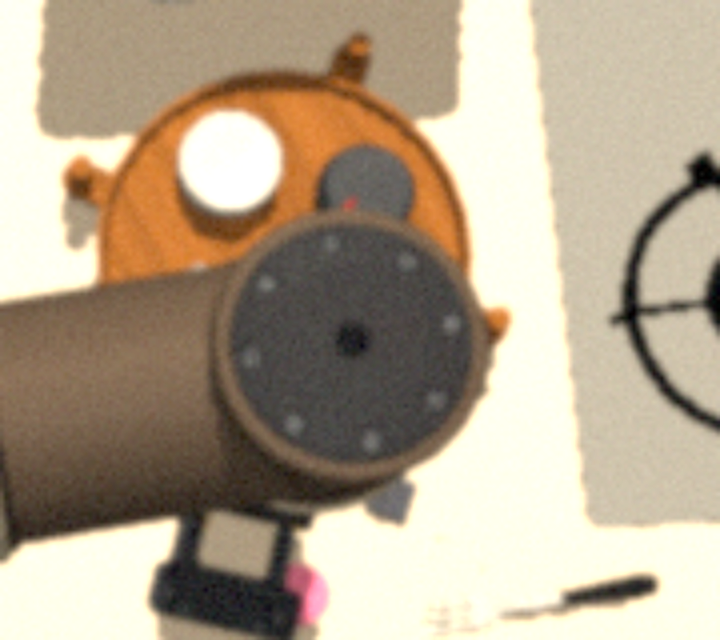

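The arm hides the tin, but three studs are visible at about (357,42), (78,165) and (495,318) in the crop. I measure the tray angle from them.

```bash
cat >> h.py <<'E'
def studs(c):
    P=cloud(c); Z=P[...,2]; rr=np.hypot(P[...,0]-C[0],P[...,1]-C[1])
    m=((Z>.047)&(Z<.066)&(rr>.12)&(rr<.145)).astype(np.uint8)
    n,l,s,ce=cv2.connectedComponentsWithStats(m)
    for i in range(1,n):
        if 15<s[i][4]<60: q=P[l==i].mean(0); print('stud',ce[i].round(0),s[i][4],q.round(4),ang(q))
E
python3 - <<'E'
from h import *
studs(pickle.load(open('pics/top0.pkl','rb'))); print(); studs(pickle.load(open('pics/top1.pkl','rb')))
E
```

```text
stud [353. 160.] 33 [ 0.6931 -0.2482  0.0558] (np.float64(326.0697292151584), np.float64(0.1313533417072241))
stud [279. 178.] 35 [ 0.6575 -0.0654  0.0557] (np.float64(56.16967963180844), np.float64(0.1318002966318537))
stud [375. 233.] 34 [ 0.5108 -0.284   0.0559] (np.float64(236.1014801347951), np.float64(0.1314199039558291))
stud [299. 253.] 31 [ 0.4747 -0.1017  0.057 ] (np.float64(146.22932386945706), np.float64(0.1316319955730646))

stud [344. 156.] 34 [ 0.7047 -0.2279  0.0552] (np.float64(336.29100862837316), np.float64(0.13173450580278076))
stud [275. 186.] 33 [ 0.6371 -0.0546  0.0555] (np.float64(66.23641894645358), np.float64(0.13141125041483323))
stud [379. 224.] 34 [ 0.5316 -0.2958  0.0564] (np.float64(246.53702509316986), np.float64(0.13176540982742385))
```

>>> step_arm:
  increments:
    - {"tx": 0.7, "ty": 2.3, "tz": 0, "ax": 0, "ay": 0, "az": -1, "claw": -1}
    - {"tx": 0.7, "ty": 2.3, "tz": 0, "ax": 0, "ay": 0, "az": -1, "claw": -1}
    - {"tx": 0.7, "ty": 2.3, "tz": 0, "ax": 0, "ay": 0, "az": -1, "claw": -1}
    - {"tx": 0.8, "ty": 2.2, "tz": 0, "ax": 0, "ay": 0, "az": -1, "claw": -1}
    - {"tx": 0.8, "ty": 2.2, "tz": 0, "ax": 0, "ay": 0, "az": -1, "claw": -1}
    - {"tx": 0.2, "ty": 0.7, "tz": 0, "ax": 0, "ay": 0, "az": 0, "claw": -1}
    - {"tx": 0, "ty": 0, "tz": 0, "ax": 0, "ay": 0, "az": 0, "claw": -1}
    - {"tx": -1.5, "ty": -4, "tz": 0, "ax": 0, "ay": 0, "az": 0, "claw": -1}
    - {"tx": -1.5, "ty": -4, "tz": 0, "ax": 0, "ay": 0, "az": 0, "claw": -1}
    - {"tx": 0, "ty": 0, "tz": 30, "ax": 0, "ay": 0, "az": 0, "claw": -1}
    - {"tx": 0, "ty": 0, "tz": 45, "ax": 0, "ay": 0, "az": 0, "claw": -1}
    - {"tx": 0, "ty": 0, "tz": 45, "ax": 0, "ay": 0, "az": 0, "claw": -1}

```text
time_s: 11.35
tcp_pos: [0.454, -0.137, 0.1817]
eef_rot: [179.9, -0.0, -111.5]
contact_force: [1.3, 0.1, -0.3]
gripper_width: 0.0007
```

>>> step_arm:
  increments:
    - {"tx": 0, "ty": 45, "tz": 20, "ax": 0, "ay": 0, "az": 0, "claw": -1}
    - {"tx": 0, "ty": 45, "tz": 0, "ax": 0, "ay": 0, "az": 0, "claw": -1}
    - {"tx": 0, "ty": 45, "tz": 0, "ax": 0, "ay": 0, "az": 0, "claw": -1}
    - {"tx": 0, "ty": 45, "tz": 0, "ax": 0, "ay": 0, "az": 0, "claw": -1}
    - {"tx": 0, "ty": 45, "tz": 0, "ax": 0, "ay": 0, "az": 0, "claw": -1}
    - {"tx": 0, "ty": 45, "tz": 0, "ax": 0, "ay": 0, "az": 0, "claw": -1}
    - {"tx": 0, "ty": 0, "tz": 0, "ax": 0, "ay": 0, "az": 0, "claw": -1}

```text
time_s: 12.05
tcp_pos: [0.4553, 0.1373, 0.2007]
eef_rot: [-180.0, 0.1, -111.2]
contact_force: [-0.6, -0.8, 0.7]
gripper_width: 0.0004
```

```bash
python3 - <<'E'
from h import *
print(r.get_state()['tcp_pos'])
c=cap('top','top2'); cv2.imwrite('pics/top2c.png',cv2.convertScaleAbs(cv2.resize(c['image'][145:305,255:435],None,fx=4,fy=4),alpha=1.6))
studs(c)
for nm in('top0','top2'):
    c=pickle.load(open(f'pics/{nm}.pkl','rb'))
    for t in(30,40,50):
        m=dark(c,(332,186,362,214) if nm=='top0' else (315,205,350,242),t); cs,_=cv2.findContours(m,0,2); rc=cv2.minAreaRect(max(cs,key=len))
        print(nm,t,rc,ang(ray(c,*rc[0],.049)))
E
```

```text
[0.45531804 0.13734396 0.20073698]
stud [349. 158.] 30 [ 0.6992 -0.2392  0.0562] (np.float64(330.7873476245081), np.float64(0.1318415297686303))
stud [276. 182.] 32 [ 0.6483 -0.0599  0.0561] (np.float64(60.811895415507784), np.float64(0.13169891962849187))
stud [377. 229.] 34 [ 0.5208 -0.2898  0.056 ] (np.float64(241.14423705018658), np.float64(0.1312148497918598))
stud [303. 255.] 33 [ 0.4695 -0.1107  0.0561] (np.float64(150.75517058860808), np.float64(0.13133939549663654))
top0 30 ((346.5, 199.0), (18.0, 21.0), 90.0) (np.float64(285.3758721447962), np.float64(0.05238333679028777))
top0 40 ((346.7451477050781, 199.0778350830078), (21.333375930786133, 19.274890899658203), 3.5763344764709473) (np.float64(284.9792460423568), np.float64(0.05287610174093734))
top0 50 ((346.5, 199.0), (20.0, 21.0), 90.0) (np.float64(285.3758721447962), np.float64(0.05238333679028777))
top2 30 ((336.5, 227.0), (20.0, 19.0), 90.0) (np.float64(201.6588520154804), np.float64(0.056807591029442314))
top2 40 ((336.2088317871094, 227.2146759033203), (21.781808853149414, 18.7906436920166), 85.60128784179688) (np.float64(200.79900821880895), np.float64(0.056988022671509916))
top2 50 ((336.5, 227.0), (22.0, 19.0), 90.0) (np.float64(201.6588520154804), np.float64(0.056807591029442314))
```

View pics/top2c.png

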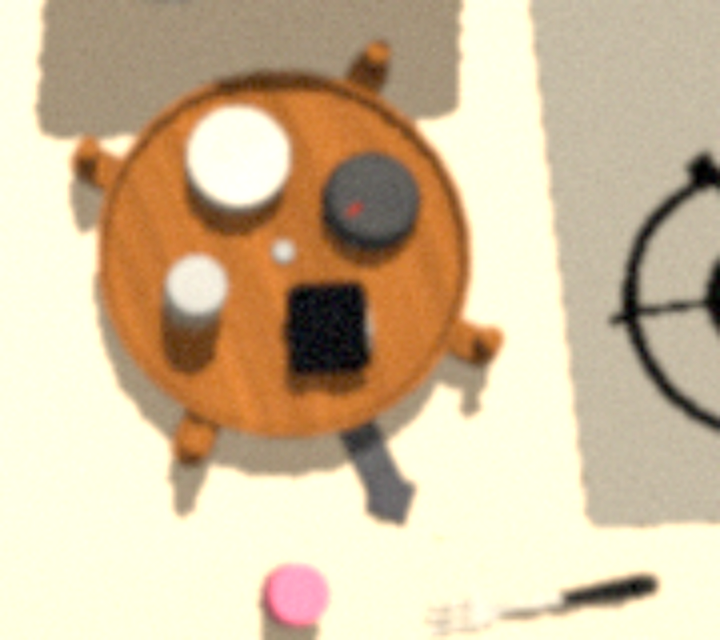

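```bash
python3 - <<'E'
from h import *
c=pickle.load(open('pics/top2.pkl','rb')); P=cloud(c); Z=P[...,2]
m=dark(c,(315,205,350,242),50)>0; k=m&(Z>.043); q=P[k]
print('depth tin',k.sum(),q.mean(0),ang(q.mean(0)),np.ptp(q,0))
s=cap('side','side3'); P=cloud(s); rr=np.hypot(P[...,0]-C[0],P[...,1]-C[1])
k=(P[...,2]>.043)&(P[...,2]<.055)&(rr<.1)&(s['image'].max(2)<50)
n,l,st,ce=cv2.connectedComponentsWithStats(k.astype(np.uint8))
for i in range(1,n):
    if st[i][4]>60: q=P[l==i]; a=(q.min(0)+q.max(0))/2; print('side',ce[i],st[i][4],q.mean(0).round(4),ang(q.mean(0)),ang(a))
# arrow in side image: outline rays at z=.007 
m=dark(s,(240,270,300,305),90); v,u=np.nonzero(m); Q=np.array([ray(s,a,b,.006)[:2] for a,b in zip(u,v)]); R=np.hypot(*(Q-C).T)
for lo in(.13,.14,.15,.16): 
    j=(R>=lo)&(R<lo+.01); print(lo,j.sum(),ang(Q[j].mean(0)) if j.any() else '')
a=pickle.load(open('pics/top0.pkl','rb'))['image']; b=c['image']
print('bystander diff',[(cv2.absdiff(a,b)[y0:y1,x0:x1].max(2)>60).sum() for x0,y0,x1,y1 in[(360,285,425,310),(318,282,342,306),(285,112,345,148),(115,268,185,338)]])
E
```

```text
depth tin 401 [ 0.53073807 -0.19414125  0.05769827] (np.float64(199.82829310173543), np.float64(0.05672496601839922)) [0.20330918 0.17756692 1.0503456 ]
0.13 4 (np.float64(206.284581347756), np.float64(0.1348879139009609))
0.14 0 
0.15 0 
0.16 0 
bystander diff [np.int64(0), np.int64(0), np.int64(0), np.int64(1502)]
```

```bash
python3 -c "
from plant import r
s=r.get_state(); print(s['time_s'],s['qd'].round(2)); print(r.close_job())"
```

```text
12.15 [-2.08 -0.59 -0.87 -0.   -0.2   0.31]
the job is handed in; nothing more can be done
None
```

The square tin now stands at the front, in line with the arrow on the foot. I pushed the right-front stud about 85° clockwise with the closed fingers at roughly 15°/s, with about 1–2 N measured at the wrist. Then I backed off, lifted the hand clear, and handed in at 12.2 s.

**Last checks that passed**
- **Alignment:** the tin measured 199.8–201.7° about the axis against 200.4° for the arrow, so it is within about 1.5°. The studs showed the tray had turned 85.3°, about as planned.
- **Things on the tray:** the tin, round tin, timer and jar were all upright and had ridden along.
- **Bystanders:** the fork, pink jar and teaspoon showed no change in the picture.

**Checks that did not work out**
- **Side camera:** my cross-check of the tin and arrow from this view gave no usable result, so the alignment rests on the top camera alone.
- **Bowl:** the before/after comparison differed. I put this down to the arm partly covering the bowl in the last picture, and did not confirm it separately. The fingertips passed about 12 cm above the bowl's rim.
- **Hand-in:** the joints still read up to about 2°/s. The hand was clear of everything, but I did not wait for it to settle fully.

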